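# Fit the brass lens in the tilted inspection stand and clamp it

### The arm

A 6-joint arm with a two-finger parallel gripper is mounted at the origin on the work surface. World frame = base frame: x ahead of the robot, y to its left, z up, the work surface at z = 0. Lengths are in m, angles in degrees, forces in N, time in s.
With the tool pointing down it reaches from about 0.4 to 0.825 m from the base axis. Payload 7 kg.
Tool frame: the origin (TCP) lies on the centre line of the jaws, within the pads' length; the fingertips stand 19 mm ahead of it and the grasp point (between the pads) is the TCP; z points along the fingers, y is the line along which they close (so a half turn about z gives the same grasp; the last joint's range is limited). The gripper opens to 88 mm and grips with 3 to 60 N. Pads are 19 mm wide; open, the fingers measure 130 mm over their backs; the gripper's body (78 mm by 193 mm) begins 47 mm behind the grasp point.
Start: joints at [89.33, 20.546, 0.682, 0, -70.136, -16.507], TCP at [0.199, 0.645, 0.246] pointing down, gripper open.
Joint ranges: [-176.03, 176.03], [-82.01, 121.73], [-58.28, 71.71], [-173.87, 95.51], [-174.79, -0.11], [-173.66, 173.66]. Speed limits (degrees/s): [136.94, 136.94, 172.46, 180, 180, 180].

### API

Orientations are given as [roll, pitch, yaw] about the fixed x, y, z axes, in that order (R = Rz(yaw) Ry(pitch) Rx(roll)).
In Python, from plant import ctrl gives the robot as it stands.
- The arm moves only by the tool move_arm, never from a script. Its argument "motion" is a list of rows, each a list of 3 entries, a list of its own where there are three numbers: the shift along the tool's x, y, z in mm, then the turn, a rotation vector about the tool's x, y, z in degrees, then the closure, from 0 (fully open) to 1 (shut). A call has 1 to 10 rows; each row is the pose to reach, as a shift and turn from the pose commanded when the call began, along the tool's axes at that moment; what a row does not reach only later rows make up. A row lasts 1/12 s, in which the tool goes at most 41.7 mm and 7.16 degrees, less where a joint would pass 70% of its speed; a pose out of reach is approached as far as the arm can. A call with a gripper value outside its range is refused whole. The fingers move at their own pace and stop on an object; the grip force is fixed at half the most. Time passes only in rows, so rows that repeat a pose let the fingers close. It gives the time, the measured TCP pose, the force, the opening and the grip force at its end, in the units of the state.
- ctrl.get_obs(): the state, without advancing time (a new reading comes with each control period).
- ctrl.snapshot(name): name is "scene" or "side" or "wrist"; returns a dict with "color" (420x560x3 uint8, blue, green, red), "camera_matrix" (3x3 intrinsics, pixels), "cam_to_world" (4x4, takes a point from camera to world coordinates). Camera axes: x right, y up, looking along -z (the intrinsics and any distortion apply to the point x, -y, -z); pixel columns grow to the right and rows downward; lengths in m; the calibration is good to about 2 mm. A picture is of the moment at which its call begins. There is no depth.
- ctrl.close_job(): hands the job in; it is judged then, once.
The state is a dict: "clock": time; "joint_pos": joint angles; "qvel": joint speeds; "tau": joint torques, N m; "tool_pos": TCP position; "orientation": TCP orientation; "force": force on the tool from outside, world axes, zero at the start; "moment": the same for the moment, N m; "opening": finger opening in m; "gripper_force": force on a finger pad.
Only numpy, scipy, OpenCV 4.12 (cv2) and the standard library are available. Lean on these libraries where they do the work, as an engineer would, in place of code of your own. Each camera call takes 0.05 s, during which the arm holds its last target. There are 200 camera calls.

### The job

Take the brass-coloured lens barrel out of the grey tray and slide it, nose first, down through the tilted sleeve of the white inspection stand, keeping hold of it until its dark collar is practically on the sleeve rather than dropping it in. Once it is fully home, let go of it, and only then push the red clamp lever all the way down. Leave the blue lens, the white lens and the bottle as they stand.

Things in the scene. Friction and masses are not known exactly. Their poses are not given: they have to be found in the camera images.
- lens_brass: Loose lens barrel (sizes in mm), 150 long, 220 g, round about z: black barrel 28 in diameter from 0 to 78 (first 8 taper from 20 to 28), dark collar 44 in diameter from 78 to 86, brass-coloured grip part 30 in diameter from 86 to 150, to hold it by. Origin: centre of the nose end; z along the barrel towards the brass end. Starts upright, nose down, in one of the tray's three sockets.
- brass_seat (a point): Point on the axis of the brass lens at the underside of its collar, 78 mm from the nose end.
- lens_blue: Loose lens barrel with a blue grip part, upright in another socket. Same shape as lens_brass. A bystander.
- lens_white: Loose lens barrel with a white grip part, upright in another socket. Same shape as lens_brass. A bystander.
- tray: Fixed grey tray block 90 x 250 x 40 mm high (its own x, y, z), origin: centre of its underside. Three sockets, 31 in diameter, 34 deep, in a row along its y at -85, 0 and +85; each holds an upright lens, nose end 6 and top 156 above the table.
- stand: Fixed white stand, origin on the table. In its own frame, mm: base 22 high, x -10 to 240, y -85 to 75, a green circuit board on it; steel post 24 in diameter, 290 high at x 205, y -50; bar at height 136 from post to sleeve. The sleeve's mouth is at (50, 0, 145), leaning 30 degrees from vertical towards the stand's -x.
- sleeve: Fixed aluminium tube on the stand, 40 mm long, outside diameter 43 (47 at the mouth), bore 31, flaring to 35 over the last 5 at the mouth. Origin: centre of its mouth rim; z along the bore, out of the mouth, up and towards the robot, 30 degrees from vertical; y level. Lens fully home: collar underside on the mouth rim, nose 78 down the bore (-z).
- clamp_lever (a joint): Angle (rad) of the red clamp lever on the sleeve's +y side: 0 is up (points to the stand's -x, 55 degrees above level), 1.05 fully down (5 degrees below level). Starts between 0 and 0.3, stays where left, takes about 4 N to push. Its red grip is 26 mm wide, 12 thick, from 45 to 100 mm from the pivot.
- lever_pivot (a point): Pivot of the clamp lever, on the lever's middle line; in the stand's frame (60, 95, 128) mm. The pivot axis is the stand's y axis.
- bottle: Loose amber bottle, 38 mm in diameter, 95 mm high, black cap, standing between tray and stand. Origin: centre of its underside. A bystander.
There are look-alikes about, which are no part of the job. Leave any orange or purple look-alike of the lens_brass alone.

How it is judged:
By the outcome, as a careful person would: the job done as asked, in the order asked, and still so for the second after the job is handed in, with the robot touching nothing.
It also fails if it takes over 61 s, if anything falls off the work surface, if the arm or the gripper's body presses on something with over 40 N, if the wrist force passes 120 N, or if a joint passes its speed limit or range.

## Working session

There is one attempt and no reset: what is moved stays moved. The work goes in short steps, Python scripts to look and compute and a tool call to move; the robot and the scene stay as the last step left them, time stands still between calls to the robot, and variables do not carry over. Pictures are saved under pics/ and viewed, at most 10 in all, crops included, and the job is handed in when it is done.

Besides the shell and the picture viewer there is one more tool, called after "Call:" as name([rows], argument=value, ...), one row to a line, values as JSON. move_arm: Moves the arm, as the interface text tells. Its arguments: {"type":"object","properties":{"motion":{"type":"array"}},"required":["motion"]}

```bash
mkdir -p pics; ls
cat > h.py <<'E'
import numpy as np, cv2
from plant import ctrl
def snap(n):
    s=ctrl.snapshot(n); return s["color"],np.array(s["camera_matrix"]),np.array(s["cam_to_world"])
def ray(K,T,u,v):
    d=np.linalg.inv(K)@[u,v,1]; d=T[:3,:3]@[d[0],-d[1],-d[2]]; return T[:3,3],d/np.linalg.norm(d)
def onz(K,T,u,v,z):
    o,d=ray(K,T,u,v); return o+d*(z-o[2])/d[2]
def proj(K,T,p):
    c=T[:3,:3].T@(np.array(p)-T[:3,3]); q=K@[c[0],-c[1],-c[2]]; return q[:2]/q[2]
def tri(rays):
    A=np.zeros((3,3));b=np.zeros(3)
    for o,d in rays:
        M=np.eye(3)-np.outer(d,d);A+=M;b+=M@o
    return np.linalg.solve(A,b)
E
python3 - <<'E'
from h import *
ims=[]
for n in("scene","side"):
    im,K,T=snap(n);cv2.imwrite(f"pics/{n}0.png",im);np.savez(f"{n}0.npz",K=K,T=T)
    print(n,K.round(1).tolist(),T.round(3).tolist())
print(ctrl.snapshot("scene").keys()); print(ctrl.get_obs())
E
```

```text
pics
scene [[498.7, 0.0, 272.2], [0.0, 498.7, 217.7], [0.0, 0.0, 1.0]] [[0.049, -0.717, 0.695, 1.365], [0.999, 0.027, -0.042, -0.111], [0.012, 0.696, 0.718, 0.931], [0.0, 0.0, 0.0, 1.0]]
side [[469.7, 0.0, 275.7], [0.0, 469.7, 210.0], [0.0, 0.0, 1.0]] [[0.777, 0.427, -0.463, 0.028], [-0.63, 0.55, -0.549, -0.672], [0.02, 0.718, 0.696, 0.929], [0.0, 0.0, 0.0, 1.0]]
dict_keys(['color', 'camera_matrix', 'cam_to_world'])
{'clock': 0.15, 'joint_pos': array([ 8.93302421e+01,  2.05813376e+01,  6.47172124e-01, -1.58409138e-02,
       -7.01358839e+01, -1.65065291e+01]), 'qvel': array([-0.07554587, -0.09418173,  0.0435936 ,  0.00688029,  0.01073598,
        0.04871641]), 'tau': array([-9.51425900e-04, -5.83281112e+01,  2.93290883e+01,  7.00127676e+00,
        8.81067419e-03, -1.15133162e-04]), 'tool_pos': array([0.19925471, 0.64456577, 0.24485189]), 'orientation': array([ 1.79928606e+02, -5.62485399e-03, -1.71816752e+01]), 'force': array([ 0.29088002, -0.08014636,  0.11321463]), 'moment': array([ 0.05136644, -0.03814065, -0.05183545]), 'gripper_force': 0.0, 'opening': 0.08742133956491112}
```

View pics/scene0.png

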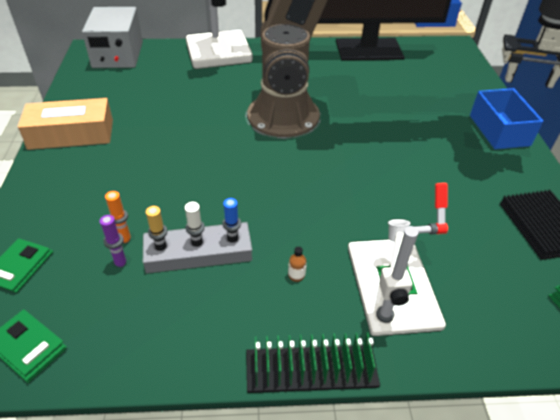

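View pics/side0.png

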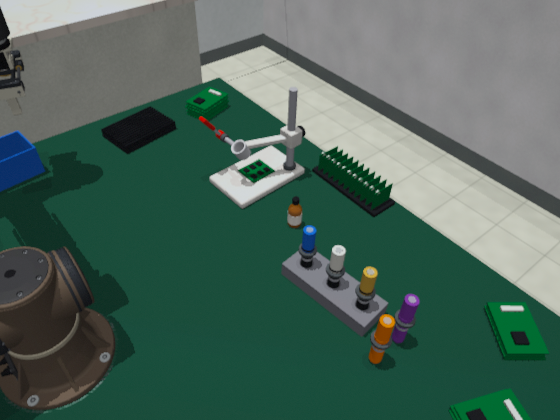

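In the scene view, the candidates are brass (154,215) standing in the tray, orange (115,200) and purple (109,225) standing outside it. Brass is the one meant, because it has a yellow-gold grip and sits in a tray socket. In the side view it is at (369,280). I'll confirm this in an enlarged crop, together with the stand.

Run:
```python
from h import *
a=cv2.imread("pics/scene0.png");b=cv2.imread("pics/side0.png")
r=lambda im,x,y,w,h:cv2.resize(im[y:y+h,x:x+w],(400,300),interpolation=cv2.INTER_CUBIC)
out=np.vstack([np.hstack([r(a,90,180,133,100),r(b,330,255,133,100)]),np.hstack([r(a,340,175,133,100),r(b,190,105,133,100)])])
cv2.imwrite("pics/crop1.png",out)
# lens grips
for n,im in(("scene",a),("side",b)):
    f=np.load(n+"0.npz");K,T=f["K"],f["T"]
    h=cv2.cvtColor(im,cv2.COLOR_BGR2HSV)
    for c,lo,hi in(("brass",(16,120,90),(26,255,255)),("blue",(100,150,90),(120,255,255)),("red",(0,180,120),(4,255,255))):
        m=cv2.inRange(h,lo,hi)
        k,l,st,ce=cv2.connectedComponentsWithStats(m)
        for i in range(1,k):
            if st[i,4]>60: print(n,c,st[i].tolist(),ce[i].round(1))
```

```text
scene brass [105, 190, 15, 10, 62] [112.2 195. ]
scene brass [146, 205, 17, 28, 261] [154.7 220.6]
scene blue [416, 0, 45, 26, 339] [446.8  15.4]
scene blue [470, 62, 90, 87, 4967] [516.5 110.7]
scene blue [223, 197, 15, 28, 289] [230.5 211.4]
scene red [436, 183, 11, 25, 261] [441.  194.8]
scene red [437, 224, 11, 9, 66] [442.3 228.6]
side brass [360, 266, 18, 27, 292] [367.8 280.1]
side brass [379, 314, 17, 16, 133] [387.2 321. ]
side blue [0, 131, 45, 60, 1797] [ 17.2 159.8]
side blue [302, 225, 15, 25, 260] [308.5 237.9]
```

View pics/crop1.png

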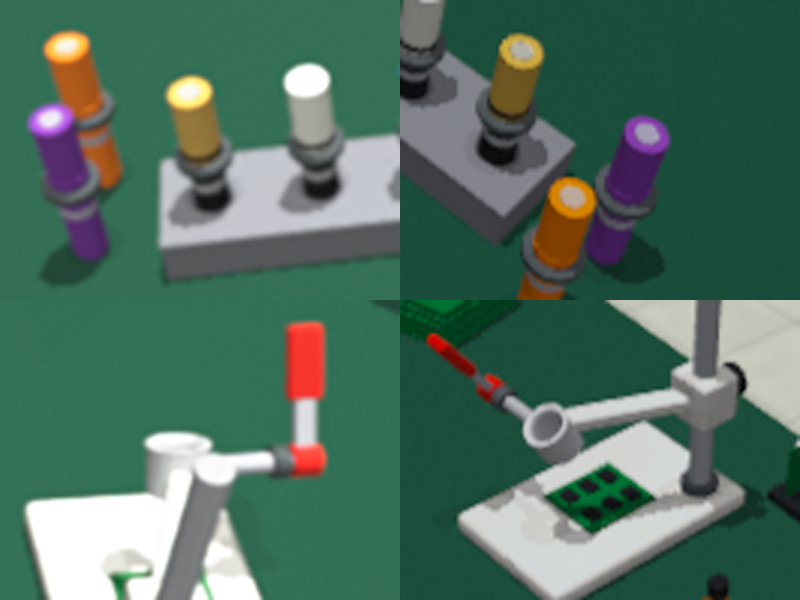

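Run:
```python
from h import *
S={n:(np.load(n+"0.npz")["K"],np.load(n+"0.npz")["T"]) for n in("scene","side")}
def both(name,a,b,z=None):
    print(name,"tri",tri([ray(*S["scene"],*a),ray(*S["side"],*b)]).round(4), *([onz(*S["scene"],*a,z).round(4),onz(*S["side"],*b,z).round(4)] if z else []))
both("brass top",(153.2,210.9),(370.2,272.3),.156)
both("mouth",(399.3,224.2),(239.5,149.5))
both("hub",(442.3,228.6),(220.5,133.5))
# light tops for all lenses, base polygon
for n in S:
    im=cv2.imread(f"pics/{n}0.png");h=cv2.cvtColor(im,cv2.COLOR_BGR2HSV)
    m=cv2.inRange(h,(0,0,140),(179,60,255))
    m[:, :]=cv2.morphologyEx(m,cv2.MORPH_OPEN,np.ones((3,3)))
    box=(330,230,130,110) if n=="scene" else (200,120,115,90)
    x,y,w,hh=box;mm=np.zeros_like(m);mm[y:y+hh,x:x+w]=m[y:y+hh,x:x+w]
    pts=cv2.findNonZero(mm); hull=cv2.convexHull(pts)
    ap=cv2.approxPolyDP(hull,3,True)[:,0]
    for p in ap: print(n,p,onz(*S[n],*p,.022)[:2].round(4))
    for t in ((154,211),(193,207),(231,203)) if n=="scene" else ((370,272),(339,250),(310,230)):
        pass
both("white top",(192.4,206.9),(338.5,250),.156)
o=[onz(*S["scene"],*p,.04)[:2].round(3) for p in ((143.5,234),(249,225.5),(253,243),(145,262))];print("tray",o)
print("orange",onz(*S["scene"],112.5,195.5,.15).round(3),"purple",onz(*S["scene"],107.3,219.8,.15).round(3))
print("bottle",onz(*S["scene"],297,278,.0).round(3))
```

```text
brass top tri [ 0.5824 -0.3266  0.154 ] [ 0.5836 -0.3246  0.156 ] [ 0.5814 -0.3291  0.156 ]
mouth tri [0.6297 0.2098 0.1367]
hub tri [0.6361 0.3091 0.1293]
scene [445 326] [0.8157 0.291 ]
scene [372 339] [0.8399 0.131 ]
scene [335 339] [0.8367 0.0547]
scene [348 243] [0.5766 0.1221]
scene [390 230] [0.5379 0.2336]
scene [430 230] [0.5417 0.3336]
side [314 120] [1.0202 0.3107]
side [314 143] [0.9292 0.211 ]
side [302 170] [0.8062 0.1305]
side [240 204] [0.5685 0.1238]
side [210 179] [0.5617 0.2657]
side [225 137] [0.7181 0.4144]
side [280 120] [0.9262 0.3822]
white top tri [ 0.5734 -0.2414  0.1543] [ 0.5743 -0.2399  0.156 ] [ 0.5725 -0.2438  0.156 ]
tray [array([ 0.545, -0.371]), array([ 0.526, -0.117]), array([ 0.584, -0.108]), array([ 0.632, -0.356])]
orange [ 0.525 -0.424  0.15 ] purple [ 0.601 -0.422  0.15 ]
bottle [ 0.661 -0.008  0.   ]
```

Viewing the crop confirms brass: the gold grip at full-image (154,211) is the leftmost lens in the tray, with orange and purple standing outside. The sleeve mouth is at scene (399,224) and side (240,149). The stand's yaw is about 2°. Next I'll move towards the middle, high up, and take a wrist view of the sleeve on the way.

```bash
cat >> h.py <<'E'
from scipy.spatial.transform import Rotation as R
def rel(p,rpy=None,Rt=None):
    o=ctrl.get_obs(); Rc=R.from_euler("xyz",o["orientation"],degrees=True)
    Rt=Rt if Rt is not None else (R.from_euler("xyz",rpy,degrees=True) if rpy is not None else Rc)
    print("shift",(Rc.inv().apply(np.array(p)-o["tool_pos"])*1000).round(1).tolist(),"turn",(Rc.inv()*Rt).as_rotvec(degrees=True).round(2).tolist())
E
python3 -c "
from h import *
rel([.47,.21,.36],[180,0,-88])"
```

```text
shift [387.0, 335.3, -114.7] turn [0.06, -0.05, 70.82]
```

Call:
move_arm([
  [[350,300,-115],[0,0,70.8],0],
  [[350,300,-115],[0,0,70.8],0],
  [[350,300,-115],[0,0,70.8],0],
  [[350,300,-115],[0,0,70.8],0],
  [[350,300,-115],[0,0,70.8],0],
  [[350,300,-115],[0,0,70.8],0],
  [[387,335,-115],[0,0,70.8],0],
  [[387,335,-115],[0,0,70.8],0],
  [[387,335,-115],[0,0,70.8],0],
  [[387,335,-115],[0,0,70.8],0],
])

```text
clock: 0.98
tool_pos: [0.4149, 0.2987, 0.3397]
orientation: [-180.0, 0.0, -88.3]
force: [0.6, 1.6, -0.1]
opening: 0.0878
gripper_force: 0.0
```

```bash
python3 -c "
from h import *
im,K,T=snap('wrist');cv2.imwrite('pics/w1.png',im);np.savez('w1.npz',K=K,T=T);print(T.round(3).tolist(),K.round(1).tolist())
print(proj(K,T,[.6297,.2098,.1367]),ctrl.get_obs()['joint_pos'].round(1))
rel([.582,-.327,.25],[180,0,-84])"
```

```text
[[-1.0, 0.027, 0.006, 0.417], [-0.028, -0.965, -0.26, 0.229], [-0.001, -0.26, 0.966, 0.48], [0.0, 0.0, 0.0, 1.0]] [[365.6, 0.0, 277.2], [0.0, 365.6, 206.3], [0.0, 0.0, 1.0]]
[39.09712187 78.74436435] [ 57.3   1.9 -10.5   0.1 -77.5 -56.2]
shift [624.3, -152.0, 92.0] turn [-0.13, -0.0, -4.88]
```

View pics/w1.png

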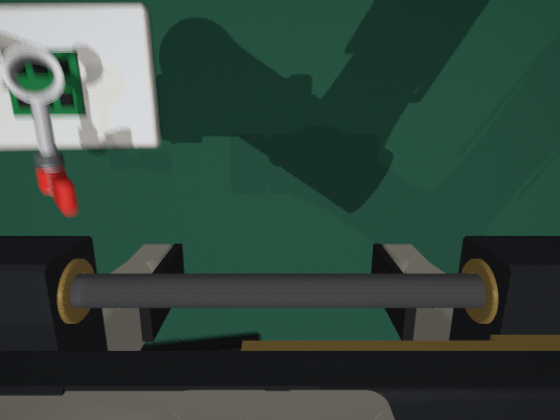

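Wrist view: sleeve mouth ring centred at about (33,74), base front corners at (149,4) and (159,147), red lever at (58,190).

Run:
```python
from h import *
f=np.load('w1.npz');K,T=f["K"],f["T"]
im=cv2.imread('pics/w1.png');h=cv2.cvtColor(im,cv2.COLOR_BGR2HSV)
m=cv2.inRange(h,(0,0,120),(179,50,255))
for y in (20,40,60,110,135): print(y,np.where(m[y,120:180])[0].max()+120,end=' ')
a=onz(K,T,148.5,4.5,.022);b=onz(K,T,159.5,147.5,.022)
d=b-a;print("\ncorners",a,b,np.linalg.norm(d),"yaw",np.degrees(np.arctan2(-d[0],d[1])))
yaw=np.arctan2(-d[0],d[1]);Rz=R.from_euler("z",yaw)
o=(a+b)/2-Rz.apply([-.010,-.005,.022]);print("stand origin",o,"mouth",o+Rz.apply([.05,0,.145]))
S=[(np.load(n+"0.npz")["K"],np.load(n+"0.npz")["T"]) for n in("scene","side")]
print("mouth onz .145",[onz(*c,*p,.145).round(4) for c,p in((S[0],(399.3,224.2)),(S[1],(239.5,149.5)),((K,T),(33.5,73.5)))])
mo=o+Rz.apply([.05,0,.145]);print(proj(K,T,mo),proj(*S[0],mo),proj(*S[1],mo))
```

```text
20 146 40 148 60 150 110 155 135 157 
corners [0.56600422 0.12028856 0.022     ] [0.56251484 0.28053716 0.022     ] 0.16028658833194342 yaw 1.2474049735555794
stand origin [5.74148310e-01 2.05629368e-01 2.08166817e-17] mouth [0.62413646 0.20671785 0.145     ]
mouth onz .145 [array([0.6335, 0.2109, 0.145 ]), array([0.6227, 0.1942, 0.145 ]), array([0.6288, 0.2061, 0.145 ])]
[39.00494138 74.43497983] [396.43442078 221.14997497] [237.27044853 147.14834507]
```

Call:
move_arm([
  [[300,-20,0],[0,0,-4.9],0],
  [[300,-20,0],[0,0,-4.9],0],
  [[300,-20,0],[0,0,-4.9],0],
  [[300,-20,0],[0,0,-4.9],0],
  [[350,-100,20],[0,0,-4.9],0],
  [[400,-150,40],[0,0,-4.9],0],
  [[500,-152,60],[0,0,-4.9],0],
  [[624,-152,60],[0,0,-4.9],0],
  [[624,-152,60],[0,0,-4.9],0],
  [[624,-152,60],[0,0,-4.9],0],
])

```text
clock: 1.87
tool_pos: [0.5241, -0.0952, 0.3064]
orientation: [180.0, 0.0, -83.1]
force: [0.9, 0.3, -0.3]
opening: 0.0872
gripper_force: 0.0
```

```bash
python3 -c "
from h import *
rel([.582,-.327,.25],[180,0,-84])"
```

```text
shift [237.1, -29.5, 56.3] turn [0.0, 0.01, 0.94]
```

Call:
move_arm([
  [[237,-29.5,56],[0,0,0],0],
  [[237,-29.5,56],[0,0,0],0],
  [[237,-29.5,56],[0,0,0],0],
  [[237,-29.5,56],[0,0,0],0],
  [[237,-29.5,56],[0,0,0],0],
  [[237,-29.5,56],[0,0,0],0],
  [[237,-29.5,56],[0,0,0],0],
  [[237,-29.5,56],[0,0,0],0],
])

```text
clock: 2.53
tool_pos: [0.5812, -0.3266, 0.2483]
orientation: [179.8, 0.1, -83.3]
force: [-1.3, 0.0, -0.9]
opening: 0.0878
gripper_force: 0.0
```

```bash
python3 -c "
from h import *
im,K,T=snap('wrist');cv2.imwrite('pics/w2.png',im);np.savez('w2.npz',K=K,T=T)
o=ctrl.get_obs();print(o['tool_pos'],o['orientation'],proj(K,T,[.582,-.327,.156]))
h=cv2.cvtColor(im,cv2.COLOR_BGR2HSV)
m=cv2.inRange(h,(16,100,90),(28,255,255));k,l,st,ce=cv2.connectedComponentsWithStats(m)
print([(st[i].tolist(),ce[i].round(1)) for i in range(1,k) if st[i,4]>60])"
```

```text
[ 0.58140388 -0.32549133  0.24945086] [ 1.79888938e+02  5.08022452e-02 -8.31739385e+01] [276.23167172 216.18502662]
[([364, 44, 49, 52, 1364], array([388.1,  69. ])), ([254, 179, 42, 48, 1088], array([272.8, 198.2])), ([286, 213, 11, 12, 107], array([291.5, 218.4])), ([57, 259, 37, 65, 1208], array([ 71. , 291.2])), ([462, 259, 37, 65, 1152], array([483.1, 291. ])), ([242, 335, 318, 16, 3595], array([415.2, 344.6]))]
```

View pics/w2.png

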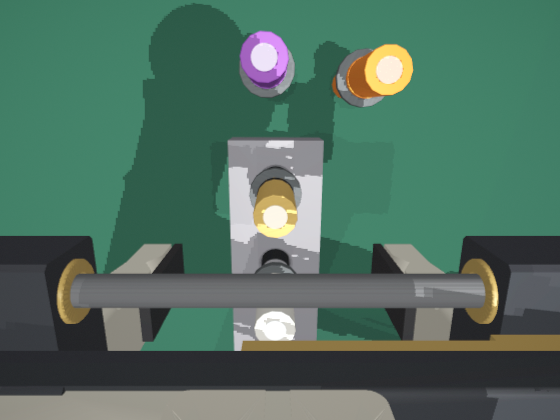

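The brass lens top is at (275,216), against a predicted (276,216). It is centred between the jaws, with both neighbours clear. I'll go down.

Call:
move_arm([
  [[1,-1,40],[0,0,-0.8],0],
  [[1,-1,80],[0,0,-0.8],0],
  [[1,-1,110],[0,0,-0.8],0],
  [[1,-1,125],[0,0,-0.8],0],
  [[1,-1,131],[0,0,-0.8],0],
  [[1,-1,131],[0,0,-0.8],0],
  [[1,-1,131],[0,0,-0.8],0],
])

```text
clock: 3.17
tool_pos: [0.584, -0.3253, 0.1214]
orientation: [-179.9, -0.1, -82.2]
force: [0.2, 0.5, 0.7]
opening: 0.0876
gripper_force: 0.0
```

Call:
move_arm([
  [[0,1,2],[0,0,0],0.3],
  [[0,1,2],[0,0,0],0.6],
  [[0,1,2],[0,0,0],1],
  [[0,1,2],[0,0,0],1],
  [[0,1,2],[0,0,0],1],
  [[0,1,2],[0,0,0],1],
  [[0,1,2],[0,0,0],1],
  [[0,1,2],[0,0,0],1],
  [[0,1,2],[0,0,0],1],
  [[0,1,2],[0,0,0],1],
])

```text
clock: 4.0
tool_pos: [0.582, -0.3259, 0.1177]
orientation: [180.0, 0.0, -82.3]
force: [0.2, 0.7, -0.1]
opening: 0.03
gripper_force: 30.0
```

Call:
move_arm([
  [[0,0,-20],[0,0,0],1],
  [[0,0,-50],[0,0,0],1],
  [[0,0,-90],[0,0,0],1],
  [[0,0,-130],[0,0,0],1],
  [[0,0,-170],[0,0,0],1],
  [[0,0,-205],[0,0,0],1],
  [[0,0,-220],[0,0,0],1],
  [[0,0,-220],[0,0,0],1],
])

```text
clock: 4.67
tool_pos: [0.5832, -0.3265, 0.3429]
orientation: [-179.6, -0.2, -82.3]
force: [0.1, 0.7, -2.7]
opening: 0.0296
gripper_force: 30.0
```

```bash
cat >> h.py <<'E'
YAW=2.0; M=np.array([.628,.207,.145])
Rz=R.from_euler("z",YAW,degrees=True)
ax=Rz.apply([-.5,0,np.cos(np.pi/6)])          # sleeve z
Rs=R.from_matrix(np.c_[np.cross(Rz.apply([-np.cos(np.pi/6),0,-.5]),-ax),Rz.apply([-np.cos(np.pi/6),0,-.5]),-ax]) # tool y down/back in plane
E
python3 -c "
from h import *
print(Rs.as_matrix().round(2).tolist(),Rs.as_euler('xyz',degrees=True))
print(ctrl.get_obs()['tool_pos'])
p=M+ax*(.0337+.14);print(p);rel(p,Rt=Rs)
rel([.50,.0,.36],Rt=Rs)"
```

```text
[[0.03, -0.87, 0.5], [-1.0, -0.03, 0.02], [0.0, -0.5, -0.87]] [-150.    0.  -88.]
[ 0.58318356 -0.32654346  0.34291214]
[0.54120291 0.20396898 0.29542861]
shift [-531.5, -29.5, 45.7] turn [29.59, 1.31, 5.65]
shift [-334.7, 38.4, -18.6] turn [29.59, 1.31, 5.65]
```

Call:
move_arm([
  [[-40,5,-2],[5,0.2,1],1],
  [[-80,10,-4],[10,0.4,2],1],
  [[-120,15,-8],[15,0.6,3],1],
  [[-160,20,-12],[20,0.8,4],1],
  [[-200,25,-15],[25,1,5],1],
  [[-240,30,-18],[29.6,1.3,5.65],1],
  [[-280,35,-18],[29.6,1.3,5.65],1],
  [[-310,38,-18],[29.6,1.3,5.65],1],
  [[-335,38,-18],[29.6,1.3,5.65],1],
  [[-335,38,-18],[29.6,1.3,5.65],1],
])

```text
clock: 5.5
tool_pos: [0.4976, 0.0041, 0.3545]
orientation: [-150.4, 0.2, -87.7]
force: [-0.3, 0.2, -1.4]
opening: 0.0292
gripper_force: 30.0
```

```bash
python3 -c "
from h import *
print(ctrl.get_obs()['joint_pos'].round(1))
p=M+ax*(.0337+.14);print(p);rel(p,Rt=Rs)"
```

```text
[ 33.3 -18.6 -39.6  20.9 -44.9 -42.8]
[0.54120291 0.20396898 0.29542861]
shift [-197.7, -15.3, 77.4] turn [0.41, 0.3, 0.15]
```

Call:
move_arm([
  [[-40,-3,15],[0.4,0.3,0],1],
  [[-80,-6,30],[0.4,0.3,0],1],
  [[-120,-9,45],[0.4,0.3,0],1],
  [[-160,-12,60],[0.4,0.3,0],1],
  [[-185,-15,70],[0.4,0.3,0],1],
  [[-198,-15,77],[0.4,0.3,0],1],
  [[-198,-15,77],[0.4,0.3,0],1],
  [[-198,-15,77],[0.4,0.3,0],1],
  [[-198,-15,77],[0.4,0.3,0],1],
])

```text
clock: 6.25
tool_pos: [0.5431, 0.1999, 0.2957]
orientation: [-150.1, -0.1, -88.2]
force: [0.0, -0.1, -2.4]
opening: 0.0294
gripper_force: 30.0
```

```bash
python3 -c "
from h import *
o=ctrl.get_obs();print(o['joint_pos'].round(1),o['tool_pos'],o['orientation'])
C={}
for n in('scene','side','wrist'):
    im,K,T=snap(n);C[n]=im;np.savez(n+'3.npz',K=K,T=T);cv2.imwrite(f'pics/{n}3.png',im);print(n,proj(K,T,M),proj(K,T,M+.062*ax))
r=lambda im,x,y,w,h:cv2.resize(im[y:y+h,x:x+w],(400,300),interpolation=cv2.INTER_CUBIC)
cv2.imwrite('pics/c3.png',np.vstack([np.hstack([r(C['scene'],340,140,133,100),r(C['side'],180,70,133,100)]),np.hstack([cv2.resize(C['wrist'],(400,300)),np.zeros((300,400,3),np.uint8)])]))"
```

```text
[ 49.7  -5.2 -42.9  37.6 -37.5 -75.3] [0.54314783 0.19993619 0.29567419] [-1.50088266e+02 -1.47952222e-01 -8.81903150e+01]
scene [396.95413135 222.42243529] [398.02199843 194.80749883]
side [238.34283871 146.59318029] [228.4361833  134.68045667]
wrist [281.09813151 195.75320218] [281.90263462 215.4906381 ]
```

View pics/c3.png

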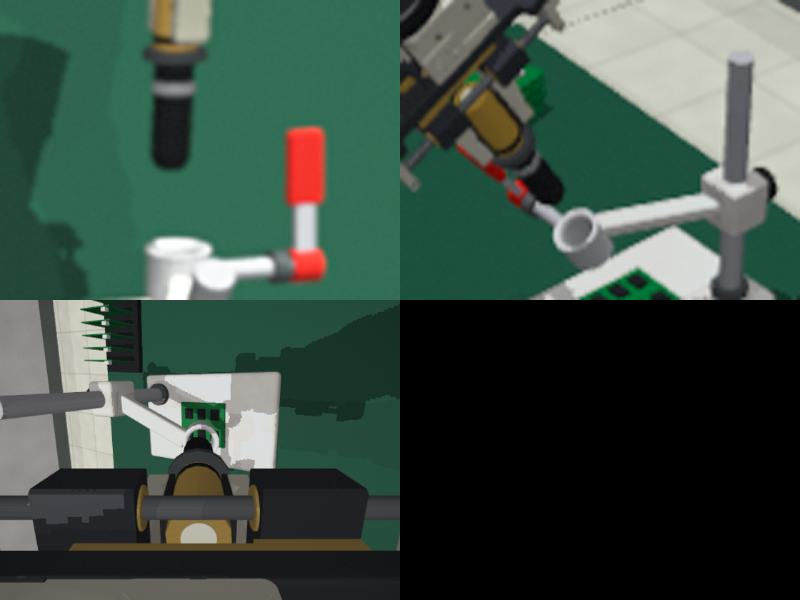

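Scene crop: the nose is at crop (171,163) and the mouth at (178,251), so the lens sits several mm towards -y. Side crop: the nose is at (552,193) and the mouth at (578,232). The arm was also still settling, so I'll shift it and measure again in enlarged views.

Call:
move_arm([
  [[-8,0,0],[0,0,0],1],
  [[-8,0,0],[0,0,0],1],
  [[-8,0,0],[0,0,0],1],
  [[-8,0,0],[0,0,0],1],
])

```text
clock: 6.73
tool_pos: [0.5432, 0.2089, 0.297]
orientation: [-150.0, -0.1, -88.2]
force: [-1.2, -0.3, -1.9]
opening: 0.0298
gripper_force: 30.0
```

```bash
python3 -c "
from h import *
o=ctrl.get_obs();print(o['tool_pos'],o['orientation'])
C={}
for n in('scene','side'):
    im,K,T=snap(n);C[n]=im;cv2.imwrite(f'pics/{n}4.png',im)
r=lambda im,x,y:cv2.resize(im[y:y+100,x:x+67],(402,600),interpolation=cv2.INTER_CUBIC)
im=np.hstack([r(C['scene'],365,155),r(C['side'],205,85)])[:,:800]
cv2.imwrite('pics/c4.png',im)"
```

```text
[0.54320955 0.20887634 0.29700222] [-1.49974264e+02 -5.83590269e-02 -8.81528443e+01]
```

View pics/c4.png

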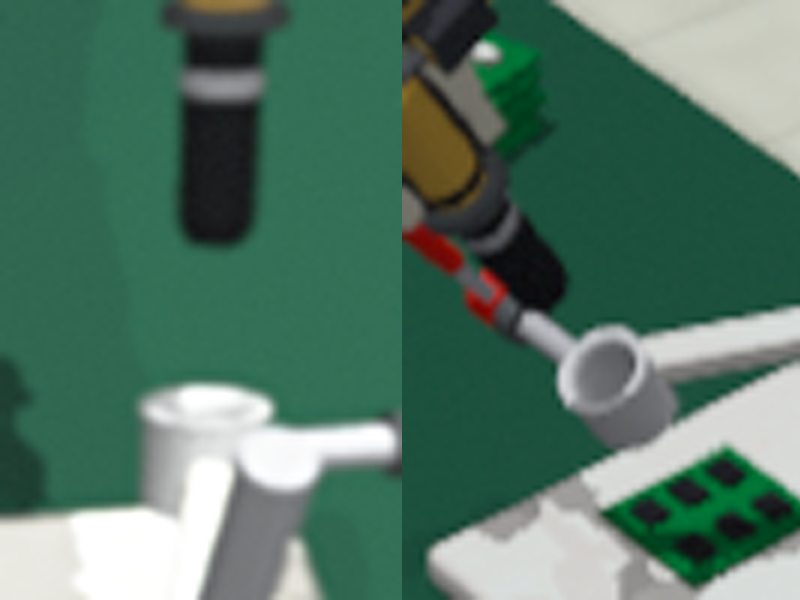

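Scene view: the barrel line extrapolates to x=207 at the mouth, whose centre is (206.5,409). Side view: it passes within about 2 crop pixels (1 mm) of the mouth centre (601,372). The lens is aligned, with a gap of about 64 mm. I'll insert along tool z in stages.

Call:
move_arm([
  [[0,0,15],[0,0,0],1],
  [[0,0,30],[0,0,0],1],
  [[0,0,45],[0,0,0],1],
  [[0,0,55],[0,0,0],1],
  [[0,0,62],[0,0,0],1],
  [[0,0,67],[0,0,0],1],
  [[0,0,72],[0,0,0],1],
  [[0,0,77],[0,0,0],1],
  [[0,0,80],[0,0,0],1],
  [[0,0,80],[0,0,0],1],
])

```text
clock: 7.67
tool_pos: [0.5826, 0.2097, 0.2262]
orientation: [-150.1, -0.1, -88.1]
force: [-2.2, 0.3, -6.6]
opening: 0.0295
gripper_force: 30.0
```

Call:
move_arm([
  [[0,0,4],[0,0,0],1],
  [[0,0,8],[0,0,0],1],
  [[0,0,12],[0,0,0],1],
  [[0,0,15],[0,0,0],1],
  [[0,0,15],[0,0,0],1],
  [[0,0,15],[0,0,0],1],
])

```text
clock: 8.17
tool_pos: [0.5899, 0.2104, 0.2136]
orientation: [-150.1, -0.1, -88.1]
force: [-5.4, 1.5, -6.0]
opening: 0.0297
gripper_force: 30.1
```

```bash
python3 -c "
from h import *
o=ctrl.get_obs();print(o['tool_pos'],o['orientation'],o['force'],o['moment'])
C={}
for n in('scene','side'):
    im,K,T=snap(n);C[n]=im;cv2.imwrite(f'pics/{n}5.png',im)
r=lambda im,x,y:cv2.resize(im[y:y+100,x:x+67],(402,600),interpolation=cv2.INTER_CUBIC)
im=np.hstack([r(C['scene'],365,155),r(C['side'],205,85)])[:,:800]
cv2.imwrite('pics/c5.png',im)"
```

```text
[0.58987631 0.21044607 0.21359474] [-1.50063597e+02 -6.88005071e-02 -8.80922249e+01] [-5.44886575  1.4751454  -5.97606602] [0.96451626 5.03579014 0.61549347]
```

View pics/c5.png

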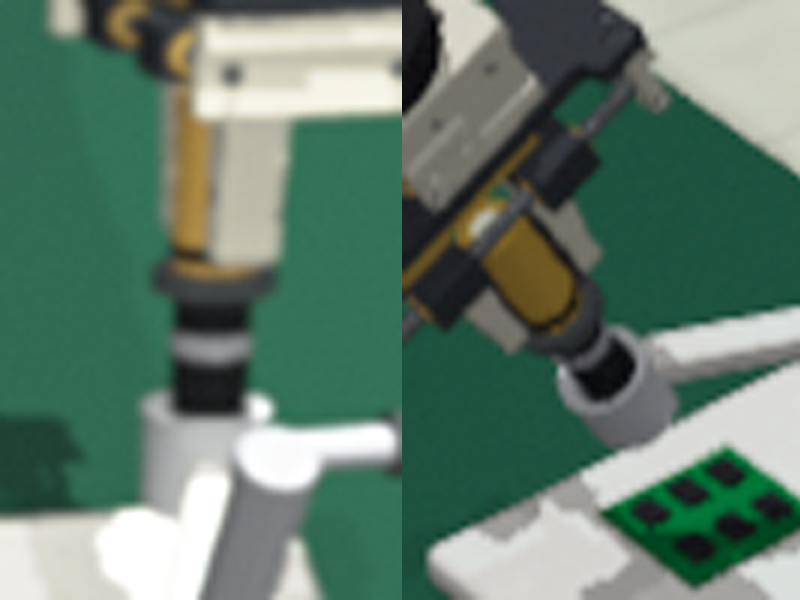

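The lens is in the bore. The side force points along tool +y, so it is rubbing on the upper wall. I'll ease it over and carry on.

Call:
move_arm([
  [[0,1,0],[0,0,0],1],
  [[0,1.5,0],[0,0,0],1],
  [[0,1.5,0],[0,0,0],1],
  [[0,1.5,3],[0,0,0],1],
  [[0,1.5,6],[0,0,0],1],
  [[0,1.5,9],[0,0,0],1],
  [[0,1.5,12],[0,0,0],1],
  [[0,1.5,12],[0,0,0],1],
  [[0,1.5,12],[0,0,0],1],
])

```text
clock: 9.02
tool_pos: [0.5952, 0.2103, 0.2029]
orientation: [-150.0, -0.1, -88.1]
force: [-3.5, 2.5, -7.5]
opening: 0.0297
gripper_force: 30.0
```

```bash
python3 -c "
from h import *
o=ctrl.get_obs();Rc=R.from_euler('xyz',o['orientation'],degrees=True);print(o['tool_pos'],o['orientation'],'tool force',Rc.inv().apply(o['force']),o['moment'])"
```

```text
[0.59523968 0.21034973 0.20292781] [-1.50028266e+02 -8.26391709e-02 -8.81423167e+01] tool force [-2.59662081  6.71122234  4.77607176] [0.92945795 4.17570974 0.62721469]
```

Call:
move_arm([
  [[-0.5,1,0],[0,0,0],1],
  [[-1,2,0],[0,0,0],1],
  [[-1,2.5,0],[0,0,0],1],
  [[-1,2.5,0],[0,0,0],1],
  [[-1,2.5,3],[0,0,0],1],
  [[-1,2.5,6],[0,0,0],1],
  [[-1,2.5,9],[0,0,0],1],
  [[-1,2.5,12],[0,0,0],1],
  [[-1,2.5,12],[0,0,0],1],
  [[-1,2.5,12],[0,0,0],1],
])

```text
clock: 9.85
tool_pos: [0.5994, 0.2109, 0.1914]
orientation: [-150.0, -0.1, -88.2]
force: [0.1, 0.1, -2.7]
opening: 0.0298
gripper_force: 30.0
```

```bash
cat >> h.py <<'E'
def st():
    o=ctrl.get_obs();Rc=R.from_euler('xyz',o['orientation'],degrees=True);print(o['clock'],o['tool_pos'].round(4),o['orientation'].round(1),'tool force',Rc.inv().apply(o['force']).round(1),'mom',Rc.inv().apply(o['moment']).round(2),"open",o["opening"])
E
python3 -c "
from h import *
st()"
```

```text
9.85 [0.5994 0.2109 0.1914] [-1.50e+02 -1.00e-01 -8.82e+01] tool force [-0.1  1.3  2.4] mom [-2.02 -0.07  0.05] open 0.02980675637301197
```

Call:
move_arm([
  [[0,0,4],[0,0,0],1],
  [[0,0,8],[0,0,0],1],
  [[0,0,11],[0,0,0],1],
  [[0,0,14],[0,0,0],1],
  [[0,0,16],[0,0,0],1],
  [[0,0,18],[0,0,0],1],
  [[0,0,18],[0,0,0],1],
  [[0,0,18],[0,0,0],1],
])

```text
clock: 10.52
tool_pos: [0.6083, 0.2115, 0.1762]
orientation: [-150.0, -0.1, -88.2]
force: [-0.4, 0.6, -1.7]
opening: 0.0292
gripper_force: 30.0
```

```bash
python3 -c "
from h import *
st()"
```

```text
10.5167 [0.6083 0.2115 0.1762] [-1.50e+02 -1.00e-01 -8.82e+01] tool force [-0.6  1.2  1.3] mom [-2.07 -0.03  0.02] open 0.02924962742828899
```

Call:
move_arm([
  [[0,0,1],[0,0,0],1],
  [[0,0,1.5],[0,0,0],1],
  [[0,0,2],[0,0,0],1],
  [[0,0,2],[0,0,0],1],
  [[0,0,2],[0,0,0],1],
])

```text
clock: 10.93
tool_pos: [0.6093, 0.2118, 0.1745]
orientation: [-150.0, -0.1, -88.2]
force: [-0.1, -0.9, -2.1]
opening: 0.0295
gripper_force: 30.0
```

```bash
python3 -c "
from h import *
st()"
```

```text
10.9333 [0.6093 0.2118 0.1745] [-1.50e+02 -1.00e-01 -8.82e+01] tool force [0.9 1.2 1.8] mom [-1.96 -0.06  0.07] open 0.02947573958086238
```

Call:
move_arm([
  [[0,0,0.5],[0,0,0],1],
  [[0,0,1],[0,0,0],1],
  [[0,0,1.5],[0,0,0],1],
  [[0,0,1.5],[0,0,0],1],
  [[0,0,1.5],[0,0,0],1],
])

```text
clock: 11.35
tool_pos: [0.6097, 0.2118, 0.1738]
orientation: [-149.9, -0.1, -88.1]
force: [-7.9, -2.2, 6.0]
opening: 0.0297
gripper_force: 30.0
```

```bash
python3 -c "
from h import *
st()"
```

```text
11.35 [0.6097 0.2118 0.1738] [-1.499e+02 -1.000e-01 -8.810e+01] tool force [ 1.9  3.9 -9.2] mom [-3.33  0.35 -0.  ] open 0.029653281581521376
```

The collar touched the rim at the predicted height, with about 11 N along the axis. I'll push slightly further to seat it, then release partway.

Call:
move_arm([
  [[0,0,0.5],[0,0,0],1],
  [[0,0,0.5],[0,0,0],1],
  [[0,0,0.2],[0,0,0],0.9],
  [[0,0,0],[0,0,0],0.6],
  [[0,0,0],[0,0,0],0.4],
  [[0,0,0],[0,0,0],0.4],
  [[0,0,0],[0,0,0],0.4],
  [[0,0,0],[0,0,0],0.4],
])

```text
clock: 12.02
tool_pos: [0.6102, 0.2119, 0.1732]
orientation: [-150.0, -0.1, -88.2]
force: [-0.1, -0.2, -0.3]
opening: 0.0515
gripper_force: 0.0
```

```bash
python3 -c "
from h import *
st()"
```

```text
12.0167 [0.6102 0.2119 0.1732] [-1.50e+02 -1.00e-01 -8.82e+01] tool force [0.1 0.3 0.3] mom [-1.61 -0.05  0.05] open 0.05149395606335093
```

Call:
move_arm([
  [[0,0,-8],[0,0,0],0.4],
  [[0,0,-20],[0,0,0],0.4],
  [[0,0,-40],[0,0,0],0.4],
  [[0,0,-65],[0,0,0],0.4],
  [[0,0,-90],[0,0,0],0.4],
  [[0,0,-120],[0,0,0],0.4],
  [[0,0,-145],[0,0,0],0.6],
  [[0,0,-155],[0,0,0],0.8],
  [[0,0,-155],[0,0,0],1],
])

```text
clock: 12.77
tool_pos: [0.5324, 0.2109, 0.3107]
orientation: [-149.8, 0.2, -88.1]
force: [0.1, 0.4, -0.2]
opening: 0.0383
gripper_force: 0.0
```

Run:
```python
from h import *
st()
C={}
for n in('scene','side'):
    im,K,T=snap(n);C[n]=im;cv2.imwrite(f'pics/{n}6.png',im);np.savez(n+"0.npz",K=K,T=T)
    h=cv2.cvtColor(im,cv2.COLOR_BGR2HSV);m=cv2.inRange(h,(0,170,100),(5,255,255))
    k,l,s,ce=cv2.connectedComponentsWithStats(m);print(n,[(s[i].tolist(),ce[i].round(1)) for i in range(1,k) if s[i,4]>25])
    for th in(0,.1,.2,.3):
        a=np.radians(55)-th; O=np.array([.5800,.2103,0]);piv=O+Rz.apply([.06,.095,.128])
        print(th,[proj(K,T,piv+Rz.apply([-np.cos(a),0,np.sin(a)])*d).round(1).tolist() for d in(0,.0725,.1)])
r=lambda im,x,y:cv2.resize(im[y:y+75,x:x+100],(400,300),interpolation=cv2.INTER_CUBIC)
cv2.imwrite('pics/c6.png',np.hstack([r(C['scene'],355,170),r(C['side'],185,90)]))
```

```text
12.7667 [0.5324 0.2109 0.3107] [-149.8    0.2  -88.1] tool force [-0.4 -0.   0.2] mom [-1.62 -0.17  0.06] open 0.038333579406019495
scene [([435, 183, 12, 25, 267], array([440.9, 194.8])), ([437, 224, 11, 9, 77], array([442.3, 228.2]))]
0 [[441.3, 229.3], [442.2, 196.8], [442.5, 184.3]]
0.1 [[441.3, 229.3], [440.8, 196.5], [440.6, 184.0]]
0.2 [[441.3, 229.3], [439.5, 196.5], [438.8, 184.1]]
0.3 [[441.3, 229.3], [438.2, 196.9], [437.0, 184.7]]
side [([202, 118, 13, 12, 57], array([207.9, 123.8]))]
0 [[220.9, 134.0], [207.6, 121.8], [202.2, 116.9]]
0.1 [[220.9, 134.0], [206.0, 123.9], [200.0, 119.8]]
0.2 [[220.9, 134.0], [204.6, 126.0], [198.0, 122.9]]
0.3 [[220.9, 134.0], [203.4, 128.3], [196.3, 126.0]]
```

View pics/c6.png

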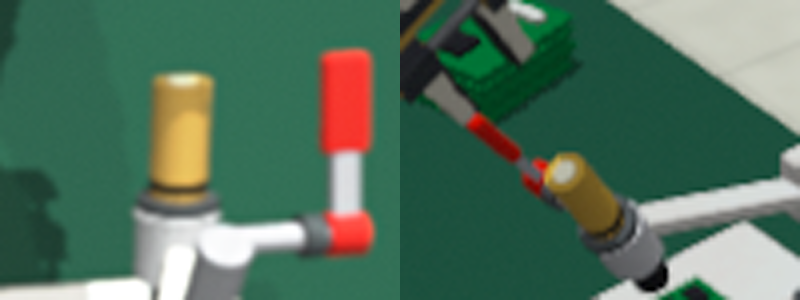

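The collar is flush on the sleeve and the black nose shows below it, so the lens is home and released. The lever is still up, at about 0.1 rad. The pivot works out at about (0.637, 0.307, 0.128).

```bash
python3 -c "
from h import *
rel([.577,.307,.27],[180,0,-88])"
```

```text
shift [-95.6, -22.6, 56.3] turn [-30.04, -0.06, -0.11]
```

Call:
move_arm([
  [[-15,0,0],[-6,0,0],1],
  [[-35,0,0],[-12,0,0],1],
  [[-60,-5,10],[-18,0,0],1],
  [[-80,-15,30],[-24,0,0],1],
  [[-95.5,-22.5,50],[-30,0,-0.1],1],
  [[-95.5,-22.5,56],[-30,0,-0.1],1],
  [[-95.5,-22.5,56],[-30,0,-0.1],1],
  [[-95.5,-22.5,56],[-30,0,-0.1],1],
])

```text
clock: 13.53
tool_pos: [0.5776, 0.3051, 0.2659]
orientation: [179.8, -0.4, -88.2]
force: [-1.2, 0.3, 0.4]
opening: 0.0006
gripper_force: 0.0
```

```bash
python3 -c "
from h import *
st();rel([.577,.307,.24],[180,0,-88])"
```

```text
13.5333 [0.5776 0.3051 0.2659] [179.8  -0.4 -88.2] tool force [-0.3  1.2 -0.4] mom [ 0.05 -0.03 -0.02] open 0.0005812386214553013
shift [-2.1, 0.5, 25.9] turn [0.2, -0.38, -0.2]
```

Now I'll push down in steps, watching the force.

Call:
move_arm([
  [[-2,0,10],[0,0,0],1],
  [[-2,0,20],[0,0,0],1],
  [[-2,0,28],[0,0,0],1],
  [[-2,0,34],[0,0,0],1],
  [[-2,0,40],[0,0,0],1],
  [[-2,0,46],[0,0,0],1],
  [[-2,0,52],[0,0,0],1],
  [[-2,0,58],[0,0,0],1],
  [[-2,0,64],[0,0,0],1],
  [[-2,0,64],[0,0,0],1],
])

```text
clock: 14.37
tool_pos: [0.5672, 0.3074, 0.2119]
orientation: [179.4, -0.1, -87.9]
force: [-60.5, 0.7, 55.8]
opening: 0.0146
gripper_force: 40.7
```

```bash
python3 -c "
from h import *
st()"
```

```text
14.3667 [0.5672 0.3074 0.2119] [ 1.794e+02 -1.000e-01 -8.790e+01] tool force [ -2.7  61.1 -55.2] mom [-23.04  -1.03   0.1 ] open 0.014579224942158549
```

The lever end wedged between the fingertips. I'm backing straight off.

Call:
move_arm([
  [[0,0,-10],[0,0,0],1],
  [[0,0,-25],[0,0,0],1],
  [[0,0,-40],[0,0,0],1],
  [[0,0,-60],[0,0,0],1],
  [[0,0,-64],[0,0,0],1],
  [[0,0,-64],[0,0,0],1],
])

```text
clock: 14.87
tool_pos: [0.5773, 0.309, 0.2723]
orientation: [-179.8, 0.0, -88.0]
force: [0.7, -0.7, -0.5]
opening: 0.0006
gripper_force: 0.0
```

Run:
```python
from h import *
st()
C={}
for n in('scene','side'):
    im,K,T=snap(n);C[n]=im;cv2.imwrite(f'pics/{n}7.png',im)
    h=cv2.cvtColor(im,cv2.COLOR_BGR2HSV);m=cv2.inRange(h,(0,170,100),(5,255,255))
    k,l,s,ce=cv2.connectedComponentsWithStats(m);print(n,[(s[i].tolist(),ce[i].round(1)) for i in range(1,k) if s[i,4]>20])
r=lambda im,x,y:cv2.resize(im[y:y+75,x:x+100],(400,300),interpolation=cv2.INTER_CUBIC)
cv2.imwrite('pics/c7.png',np.hstack([r(C['scene'],370,160),r(C['side'],170,80)]))
```

```text
14.8667 [0.5773 0.309  0.2723] [-179.8    0.   -88. ] tool force [ 0.7 -0.7  0.5] mom [ 0.04 -0.13  0.  ] open 0.0006231623771699186
scene [([433, 183, 13, 25, 261], array([438.9, 195. ])), ([437, 224, 11, 10, 86], array([442.3, 228.5]))]
side [([196, 120, 18, 12, 70], array([204.2, 125.6]))]
```

View pics/c7.png

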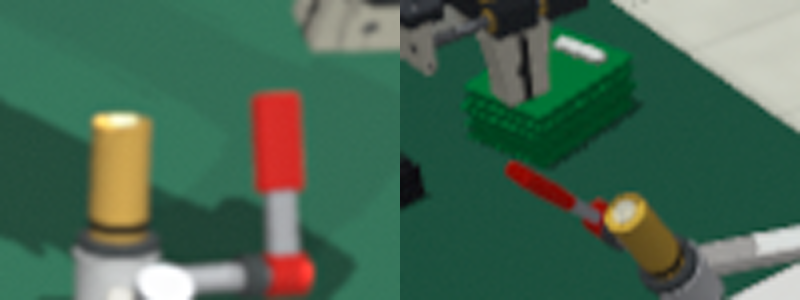

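The lens is still home, and the lever is now at about 0.2 rad. I'll push with only the outer edge of the near finger, starting further in so the seam between the fingers never meets the lever's end.

Call:
move_arm([
  [[2,-15,0],[0,0,0],1],
  [[2,-15,20],[0,0,0],1],
  [[2,-15,40],[0,0,0],1],
  [[2,-15,50],[0,0,0],1],
  [[2,-15,58],[0,0,0],1],
  [[2,-15,63],[0,0,0],1],
  [[2,-14,68],[0,0,0],1],
  [[2,-13,72],[0,0,0],1],
  [[2,-13,72],[0,0,0],1],
])

```text
clock: 15.72
tool_pos: [0.5899, 0.307, 0.1981]
orientation: [-180.0, -0.1, -88.1]
force: [1.3, 0.4, 0.7]
opening: 0.0005
gripper_force: 0.3
```

```bash
cat >> h.py <<'E'
def lev():
    st()
    for n in('scene','side'):
        im,K,T=snap(n)
        h=cv2.cvtColor(im,cv2.COLOR_BGR2HSV);m=cv2.inRange(h,(0,170,70),(5,255,255))
        k,l,s,ce=cv2.connectedComponentsWithStats(m);print(n,[(s[i].tolist(),ce[i].round(1)) for i in range(1,k) if s[i,4]>20])
        a=lambda th:np.radians(55)-th
        piv=np.array([.5800,.2103,0])+Rz.apply([.06,.095,.128])
        print(" pred",[(th,[proj(K,T,piv+Rz.apply([-np.cos(a(th)),0,np.sin(a(th))])*d).round(1).tolist() for d in(.0725,.1)]) for th in(.2,.4,.6,.8,1.05)])
E
python3 -c "
from h import *
lev()"
```

```text
15.7167 [0.5899 0.307  0.1981] [-1.80e+02 -1.00e-01 -8.81e+01] tool force [-0.4 -1.3 -0.7] mom [ 0.34 -0.18  0.03] open 0.000517527807725605
scene [([431, 184, 13, 24, 129], array([435.2, 197.1])), ([437, 224, 11, 10, 91], array([442.2, 228.5]))]
 pred [(0.2, [[439.5, 196.5], [438.8, 184.1]]), (0.4, [[436.9, 197.5], [435.3, 185.7]]), (0.6, [[434.6, 199.7], [432.2, 188.9]]), (0.8, [[432.6, 203.0], [429.5, 193.5]]), (1.05, [[430.6, 208.4], [426.9, 201.0]])]
side [([194, 124, 18, 10, 80], array([202.7, 128.9]))]
 pred [(0.2, [[204.6, 126.0], [198.0, 122.9]]), (0.4, [[202.4, 130.6], [194.9, 129.3]]), (0.6, [[200.9, 135.3], [192.9, 135.8]]), (0.8, [[200.2, 139.8], [192.0, 142.2]]), (1.05, [[200.6, 145.1], [192.7, 149.5]])]
```

Call:
move_arm([
  [[0,2,6],[0,0,0],1],
  [[0,4,12],[0,0,0],1],
  [[0,6,18],[0,0,0],1],
  [[0,8,24],[0,0,0],1],
  [[0,10,30],[0,0,0],1],
  [[0,12,36],[0,0,0],1],
  [[0,13,42],[0,0,0],1],
  [[0,13,42],[0,0,0],1],
])

```text
clock: 16.48
tool_pos: [0.5765, 0.3062, 0.155]
orientation: [180.0, -0.1, -88.1]
force: [-0.4, 0.1, 0.2]
opening: 0.0002
gripper_force: 0.0
```

```bash
python3 -c "
from h import *
lev()" | grep -v pred
```

```text
16.4833 [0.5765 0.3062 0.155 ] [ 1.80e+02 -1.00e-01 -8.81e+01] tool force [-0.1  0.4 -0.2] mom [ 0.08 -0.11  0.  ] open 0.00023576346469954715
scene [([423, 196, 9, 19, 84], array([426.9, 203.7])), ([437, 223, 11, 11, 95], array([442.2, 228.2]))]
side [([216, 130, 6, 7, 25], array([218.6, 132.7])), ([191, 140, 19, 10, 108], array([199.3, 144.5]))]
```

Call:
move_arm([
  [[0,0,2],[0,0,0],1],
  [[0,0,4],[0,0,0],1],
  [[0,0,5],[0,0,0],1],
  [[0,0,6],[0,0,0],1],
  [[0,0,6],[0,0,0],1],
])

```text
clock: 17.0
tool_pos: [0.5767, 0.3062, 0.15]
orientation: [180.0, -0.1, -88.1]
force: [-3.2, -0.1, 3.7]
opening: 0.0005
gripper_force: 2.0
```

```bash
python3 -c "
from h import *
lev()" | grep -v pred
```

```text
17.0 [0.5767 0.3062 0.15  ] [ 1.80e+02 -1.00e-01 -8.81e+01] tool force [ 0.   3.2 -3.7] mom [-1.15 -0.08  0.02] open 0.000495282350686064
scene [([422, 199, 9, 17, 79], array([426.2, 205.9])), ([437, 223, 11, 11, 94], array([442.2, 228.1]))]
side [([216, 130, 6, 7, 25], array([218.7, 132.8])), ([191, 142, 19, 11, 113], array([199.4, 146.5]))]
```

Call:
move_arm([
  [[0,0,1],[0,0,0],1],
  [[0,0,2],[0,0,0],1],
  [[0,0,2],[0,0,0],1],
  [[0,0,2],[0,0,0],1],
])

```text
clock: 17.43
tool_pos: [0.577, 0.3062, 0.1487]
orientation: [-180.0, -0.1, -88.1]
force: [-4.7, -0.9, 7.4]
opening: 0.0005
gripper_force: 3.9
```

Call:
move_arm([
  [[0,0,1],[0,0,0],1],
  [[0,0,1.5],[0,0,0],1],
  [[0,0,1.5],[0,0,0],1],
  [[0,0,1.5],[0,0,0],1],
])

```text
clock: 17.77
tool_pos: [0.577, 0.3062, 0.1484]
orientation: [-179.9, -0.1, -88.0]
force: [-8.6, -2.6, 14.5]
opening: 0.0002
gripper_force: 7.6
```

```bash
python3 -c "
from h import *
lev()" | grep -v pred
```

```text
17.7667 [0.577  0.3062 0.1484] [-1.799e+02 -1.000e-01 -8.800e+01] tool force [  2.3   8.7 -14.5] mom [-2.82  0.39  0.05] open 0.00024124223671942116
scene [([422, 199, 9, 17, 79], array([426. , 206.4])), ([437, 223, 11, 11, 95], array([442.2, 228.2]))]
side [([216, 130, 6, 7, 26], array([218.6, 132.8])), ([191, 142, 19, 11, 114], array([199.4, 146.9]))]
```

The force is rising without movement, so the lever is at or near its stop. I'll confirm by pushing again further out, where there is more leverage.

Call:
move_arm([
  [[0,0,-8],[0,0,0],1],
  [[0,14,-8],[0,0,0],1],
  [[0,14,-4],[0,0,0],1],
  [[0,14,-2],[0,0,0],1],
  [[0,14,-1],[0,0,0],1],
  [[0,14,0],[0,0,0],1],
  [[0,14,0],[0,0,0],1],
])

```text
clock: 18.45
tool_pos: [0.5631, 0.3058, 0.1474]
orientation: [-180.0, -0.1, -88.0]
force: [-7.0, -0.6, 11.7]
opening: 0.0005
gripper_force: 5.8
```

```bash
python3 -c "
from h import *
lev()" | grep -v pred
```

```text
18.45 [0.5631 0.3058 0.1474] [-1.8e+02 -1.0e-01 -8.8e+01] tool force [  0.4   7.  -11.7] mom [-2.35  0.09 -0.04] open 0.00046762767983288094
scene [([422, 200, 12, 16, 75], array([426.2, 207.4])), ([437, 223, 11, 11, 93], array([442.2, 228.1]))]
side [([216, 130, 6, 7, 27], array([218.5, 132.9])), ([191, 142, 19, 11, 96], array([199.7, 147.3]))]
```

Call:
move_arm([
  [[0,0,1],[0,0,0],1],
  [[0,0,1.5],[0,0,0],1],
  [[0,0,1.5],[0,0,0],1],
  [[0,0,1.5],[0,0,0],1],
])

```text
clock: 18.88
tool_pos: [0.5631, 0.3058, 0.1472]
orientation: [-179.9, -0.1, -88.0]
force: [-9.4, -1.1, 18.9]
opening: 0.0003
gripper_force: 10.1
```

```bash
python3 -c "
from h import *
lev()" | grep -v pred
```

```text
18.8833 [0.5631 0.3058 0.1472] [-1.799e+02 -1.000e-01 -8.800e+01] tool force [  0.8   9.4 -18.9] mom [-3.71  0.4   0.06] open 0.0002644446676527075
scene [([422, 200, 11, 16, 73], array([426.1, 207.4])), ([437, 223, 11, 11, 94], array([442.2, 228.2]))]
side [([216, 130, 6, 7, 26], array([218.6, 132.8])), ([191, 142, 19, 11, 98], array([199.7, 147.4]))]
```

The lever takes 19 N, well above the 4 N needed to move it, and doesn't move, so it is on the stop. I'll retreat straight up and check everything numerically.

Call:
move_arm([
  [[0,0,-5],[0,0,0],1],
  [[0,0,-20],[0,0,0],1],
  [[0,0,-50],[0,0,0],1],
  [[0,0,-85],[0,0,0],1],
  [[0,0,-120],[0,0,0],1],
  [[0,20,-150],[0,0,0],1],
  [[0,50,-160],[0,0,0],1],
  [[0,60,-160],[0,0,0],1],
  [[0,60,-160],[0,0,0],1],
])

```text
clock: 19.73
tool_pos: [0.5018, 0.3041, 0.3061]
orientation: [-179.9, 0.0, -88.0]
force: [0.4, 0.4, -0.9]
opening: 0.0006
gripper_force: 0.0
```

Run:
```python
from h import *
lev()
for n in('scene','side'):
    im,K,T=snap(n);h=cv2.cvtColor(im,cv2.COLOR_BGR2HSV)
    old=cv2.imread(f'pics/{n}7.png');ho=cv2.cvtColor(old,cv2.COLOR_BGR2HSV)
    for c,lo,hi in(("brass",(16,120,90),(26,255,255)),("blue",(100,150,90),(120,255,255))):
        for t,x in(("old",ho),("new",h)):
            k,l,s,ce=cv2.connectedComponentsWithStats(cv2.inRange(x,lo,hi));print(n,c,t,[ce[i].round(1).tolist() for i in range(1,k) if 100<s[i,4]<320])
    print(n,"mouth+collar pred",proj(K,T,[.630,.212,.145]),"grip mid pred",proj(K,T,np.array([.630,.212,.145])+ax*.04))
    d=cv2.absdiff(cv2.imread(f'pics/{n}0.png'),im).max(2)
    for name,p in(("bottle",[.661,-.008,.05]),("white",[.573,-.242,.12]),("blue",[.564,-.157,.12])):
        u,v=proj(K,T,p).astype(int);print(n,name,"mean change",d[v-15:v+15,u-10:u+10].mean().round(1))
```

```text
19.7333 [0.5018 0.3041 0.3061] [-179.9    0.   -88. ] tool force [-0.4 -0.4  0.9] mom [ 0.03 -0.04  0.01] open 0.000585290882197626
scene [([421, 198, 18, 18, 185], array([429.1, 205.8])), ([437, 223, 11, 10, 86], array([442.3, 227.7]))]
 pred [(0.2, [[439.5, 196.5], [438.8, 184.1]]), (0.4, [[436.9, 197.5], [435.3, 185.7]]), (0.6, [[434.6, 199.7], [432.2, 188.9]]), (0.8, [[432.6, 203.0], [429.5, 193.5]]), (1.05, [[430.6, 208.4], [426.9, 201.0]])]
side [([216, 130, 6, 7, 28], array([218.7, 132.6])), ([191, 140, 19, 13, 142], array([200., 146.]))]
 pred [(0.2, [[204.6, 126.0], [198.0, 122.9]]), (0.4, [[202.4, 130.6], [194.9, 129.3]]), (0.6, [[200.9, 135.3], [192.9, 135.8]]), (0.8, [[200.2, 139.8], [192.0, 142.2]]), (1.05, [[200.6, 145.1], [192.7, 149.5]])]
scene brass old []
scene brass new []
scene blue old [[289.6, 9.5], [230.6, 211.6]]
scene blue new [[442.7, 16.6], [230.6, 211.5]]
scene mouth+collar pred [399.42082404 223.02289885] grip mid pred [400.13181333 205.29335741]
scene bottle mean change 6.1
scene white mean change 5.2
scene blue mean change 5.9
side brass old [[230.5, 138.1], [387.2, 321.0]]
side brass new [[230.6, 138.2], [387.2, 321.0]]
side blue old [[308.4, 237.9]]
side blue new [[308.4, 237.9]]
side mouth+collar pred [237.87564473 145.4791649 ] grip mid pred [231.58324695 137.89797264]
side bottle mean change 3.9
side white mean change 4.5
side blue mean change 4.2
```

The lever is fully down, the lens hasn't moved from home, and the bystanders are where they were. Handing in.

```bash
python3 -c "
from h import *
print(ctrl.close_job())"
```

```text
the job is handed in; nothing more can be done
None
```

The brass lens is fully home in the sleeve and released, the red clamp lever is down on its stop, and the blue lens, white lens and bottle are where they started. The job was handed in at about 20 s; my first push on the lever wedged its end between the fingertips at about 80 N on the wrist (limit 120 N), so I backed off and pushed again.

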